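Set and lock the lathe's telescoping steady

ROBOT

A 6-joint arm with a two-finger parallel gripper is mounted at the origin on the work surface. World frame = base frame: x ahead of the robot, y to its left, z up, the work surface at z = 0. Lengths are in m, angles in degrees, forces in N, time in s.
With the tool pointing down it reaches from about 0.3 to 0.775 m from the base axis. Payload 14.6 kg.
Tool frame: the origin (TCP) lies midway between the tips of the shut fingers; the grasp point (between the pads) lies 19 mm behind it; z points along the fingers, y is the line along which they close (so a half turn about z gives the same grasp; the last joint's range is limited). The gripper opens to 85 mm and grips with 20 to 120 N. Pads are 22 mm wide; open, the fingers measure 114 mm over their backs; the gripper's body (76 mm by 85 mm) begins 54 mm behind the grasp point. The pads swing forward as they close: fully open they stand 13 mm farther back than shut.
Start: joints at [67.116, 17.183, 87.147, -0, 75.671, -3.816], TCP at [0.18, 0.52, 0.231] pointing down, gripper open.
Joint ranges: [-173.82, 173.82], [-45.26, 126.66], [13.44, 144.39], [-59.66, 239.66], [0, 175.72], [-146.38, 146.38]. Speed limits (degrees/s): [127.2, 127.2, 147.25, 180, 180, 180].

INTERFACE

Orientations are given as a 3x3 rotation matrix whose columns are the frame's x, y, z axes.
In Python, from workcell import ctrl gives the robot as it stands. The module is installed in compiled form; this text tells all that it offers.
- The arm moves only by the shell command python3 -m pendant 'ROWS' [FORCE]. ROWS is a JSON object of lists of equal length, an entry for each row: "rotation": the turn, a rotation vector about the world's x, y, z in degrees, a list of three; "travel": the shift along the world's x, y, z in mm, a list of three; "hand": the finger opening in mm, from 0 to 85.4. A call has 1 to 12 rows; each row shifts and turns the commanded pose from where the row before left it; what a row does not reach is not made up. A row lasts 1/8 s, in which the tool goes at most 62.5 mm and 10.7 degrees, less where a joint would pass 70% of its speed; a pose out of reach is approached as far as the arm can. A call is refused whole if a number of a shift passes 62.5 or a number of a turn 10.7, either way. A call with a gripper value outside its range is refused whole. The fingers move at their own pace and stop on an object; FORCE is the grip in N (left out, the last holds). Time passes only in rows, so rows that do not move let the fingers close. It gives the time, the measured TCP pose, the force, the opening and the grip force at its end, in the units of the state.
- ctrl.read_state(): the state, without advancing time (a new reading comes with each control period).
- ctrl.get_image(name): name is "side" or "top" or "wrist"; returns (picture, depth): 420x560x3 uint8, red, green, blue; 420x560 float32, m along the optical axis (not along the pixel's ray), 0 where there is no reading.
- ctrl.calibration(name): a dict with "intrinsics" (3x3 intrinsics, pixels), "T" (4x4, takes a point from camera to world coordinates). Camera axes: x right, y down, z forward; pixel columns grow to the right and rows downward; lengths in m; the calibration is good to about 2 mm. A picture is of the moment at which its call begins: read the wrist's pose just before it. calibration takes no time and is no camera call; for the wrist camera it gives the pose at the moment of the call.
- ctrl.job_done(): hands the job in; it is judged then, once.
The state is a dict: "t": time; "q": joint angles; "qvel": joint speeds; "joint_efforts": joint torques, N m; "tcp_pos": TCP position; "tool_rot": TCP orientation; "ft_force": force on the tool from outside, world axes, zero at the start; "moment": the same for the moment, N m; "finger_gap": finger opening in m; "grip_force": force on a finger pad.
Only numpy, scipy, OpenCV 4.12 (cv2) and the standard library are available. Lean on these libraries where they do the work, as an engineer would, in place of code of your own. Each camera call takes 0.05 s, during which the arm holds its last target. There are 200 camera calls.

TASK

On the bead lathe, support the thin blank with the steady's leaning telescopic leg: twist the orange handle to unlock the leg, slide it down along its own axis until the rubber pad presses on the blank and the yellow spring nose is pushed in about half way (never all the way home), then twist the handle back as far as it goes to lock the leg at that length. Let go and leave the tin, gouge, caliper, bowl and glue bottle where they are.

Things in the scene. Friction and masses are not known exactly. Their poses are not given: they have to be found in the camera images.
- lathe: Bench lathe, bed 100 x 500 mm along own y, fixed; origin under the bed's middle at table height. Headstock with chuck and motor at +y (top 158 mm high), tailstock at -y (150 mm). Between them the brown blank, a rigid rod of 20 mm diameter and 200 mm length along y over the bed, its axis nominally 110 mm above the table but up to 3 mm higher or lower.
- steady: Blue bracket of the steady, fixed; origin at table height under the blank's axis, axes as the lathe's. A foot (to 143 mm on the robot's side, -x) and an upright 34 mm wide carry the outer tube (40 to 46 mm across, 58 mm long) from below. The tube leans 27 degrees from vertical towards -x; its upper end is 229 mm high, 60 mm to -x.
- handle (a point): Point to grip: middle of the orange wing handle, a bar 16 mm thick (own x), 48 mm long (own y), 36 mm tall (own z: 18 mm above and below this point). Own z is the leg's axis, up and back to the robot's side, 27 degrees from vertical. Below the bar: a black disc (42 mm across, 8 mm) and 21 mm chrome tube. It slides along z with the leg and turns about z. Locked, the bar lies parallel to the bed.
- pad (a point): Lowest point of the rubber pad (20 mm across) at the lower end of the leg, on the leg's axis, 162 mm below the handle point along that axis while the spring nose is out. At the start it stands about 20 to 42 mm off the blank along the axis and points straight at the blank's axis. Own z as at the handle.
- twist (a joint): Twist of the handle, rad: 0 = locked (stop), 1.3 = unlocked (stop); grows counter-clockwise looking down on the handle. Inside, a lug binds the leg below about 0.75 (holds some 20 N along the axis); above that the leg slides. Turning takes 0.05 N m when free, up to about 0.35 N m near locked; it stays where it is left. Starts at 0 to 0.08.
- strut (a joint): Slide of the leg, m: 0 = fully drawn back, 0.05 = fully out; it grows as the leg slides down towards the blank. Unlocked it rubs with 2.5 N and does not sink by its own weight of about 2 N.
- nose (a joint): How far the yellow spring nose (between chrome tube and pad) is pushed in, m: 0 = fully out (10 mm of yellow to be seen above the pad), 0.010 = all the way home. Spring of 1.2 N per mm, so half way is 6 N on the pad.
- oil_tin: Small red tin, 44 mm across, 70 mm tall, standing loose on the headstock; origin under its base. Leave alone.
- gouge: Turning gouge with wooden handle, 220 mm long and 26 mm thick, lying along its own x; origin at the ferrule, 90 mm from the steel tip, at table height. Leave alone.
- caliper: Steel caliper, 170 mm long along own x, lying flat; origin at the middle of its beam's underside. Leave alone.
- bead_tub: Green plastic bowl with beads, 84 mm across, 45 mm tall; origin under its base. Leave alone.
- glue: White glue bottle with black cap, 52 mm across, 150 mm tall; origin under its base. Leave alone.

How it is judged:
By the outcome, as a careful person would: the job done as asked, in the order asked, and still so for the second after the job is handed in, with the robot touching nothing.
It also fails if it takes over 51 s, if anything falls off the work surface, if the arm or the gripper's body presses on something with over 40 N, if the wrist force passes 120 N, or if a joint passes its speed limit or range.

## Working session

There is one attempt and no reset: what is moved stays moved. The work goes in short steps, Python scripts to look and compute and a shell command to move; the robot and the scene stay as the last step left them, time stands still between calls to the robot, and variables do not carry over. Pictures are saved under pics/ and viewed, at most 10 in all, crops included, and the job is handed in when it is done.

```bash
mkdir -p pics
cat > h.py <<'E'
import numpy as np, cv2
from workcell import ctrl
def grab(n):
    c=ctrl.calibration(n); im,d=ctrl.get_image(n); return im,d,np.array(c["intrinsics"]),np.array(c["T"])
def pts(d,K,T):
    v,u=np.mgrid[:d.shape[0],:d.shape[1]]
    P=np.stack([(u-K[0,2])/K[0,0]*d,(v-K[1,2])/K[1,1]*d,d],-1)
    return P@T[:3,:3].T+T[:3,3]
E
python3 - <<'E'
from h import *
for n in ("side","top"):
    im,d,K,T=grab(n); np.savez(f"pics/{n}0.npz",im=im,d=d,K=K,T=T)
    cv2.imwrite(f"pics/{n}0.png",im[:,:,::-1])
    P=pts(d,K,T); hsv=cv2.cvtColor(im,cv2.COLOR_RGB2HSV)
    print(n,T.round(3).tolist(),K.round(1).tolist())
    for nm,lo,hi in (("orange",(8,170,120),(19,255,255)),("yellow",(23,150,120),(34,255,255)),("blue",(100,120,50),(125,255,255))):
        m=(cv2.inRange(hsv,lo,hi)>0)&(d>0); v,u=np.nonzero(m)
        if len(u): print(nm,len(u),u.min(),u.max(),v.min(),v.max(),np.median(P[m],0).round(3))
print(ctrl.read_state())
E
```

```text
side [[0.974, -0.158, 0.165, 0.354], [-0.228, -0.717, 0.658, -0.84], [0.014, -0.679, -0.734, 1.114], [0.0, 0.0, 0.0, 1.0]] [[458.9, 0.0, 271.7], [0.0, 458.9, 213.7], [0.0, 0.0, 1.0]]
orange 272 202 327 173 256 [ 0.625 -0.007  0.12 ]
blue 1432 267 416 115 419 [0.896 0.315 0.146]
top [[0.028, -0.994, 0.107, 0.399], [-1.0, -0.028, -0.0, -0.008], [0.003, -0.107, -0.994, 1.496], [0.0, 0.0, 0.0, 1.0]] [[498.2, 0.0, 275.5], [0.0, 498.2, 208.6], [0.0, 0.0, 1.0]]
orange 7428 0 559 55 419 [ 0.43  -0.068  0.001]
yellow 6 167 408 252 276 [0.399 0.298 0.021]
blue 4586 120 544 51 303 [ 0.74  -0.487  0.15 ]
{'t': 0.1, 'q': array([ 6.71150539e+01,  1.72131736e+01,  8.71768717e+01,  1.98581852e-04,
        7.56719536e+01, -3.81534782e+00]), 'qvel': array([ 0.02025881, -0.158491  , -0.17341679,  0.01648502,  0.01994344,
        0.11959378]), 'joint_efforts': array([ 2.51683232e-03, -5.44371593e+01, -3.62371230e+01,  4.12694033e-05,
        2.93249352e-03, -4.28069015e-06]), 'tcp_pos': array([0.17960649, 0.51961805, 0.23077014]), 'tool_rot': array([[-9.45122108e-01,  3.26717037e-01, -4.23896780e-04],
       [ 3.26717303e-01,  9.45121586e-01, -9.95604962e-04],
       [ 7.53528943e-05, -1.07946267e-03, -9.99999415e-01]]), 'ft_force': array([ 0.98202113, -0.00934449,  0.29477421]), 'moment': array([-0.04526655, -0.04747727,  0.02673244]), 'grip_force': 0.0, 'finger_gap': 0.08523837922827546}
```

View pics/side0.png

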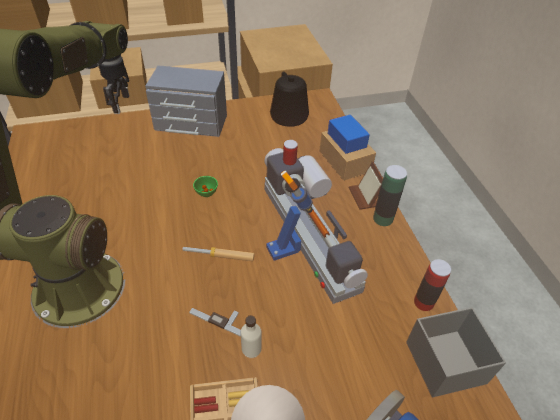

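View pics/top0.png

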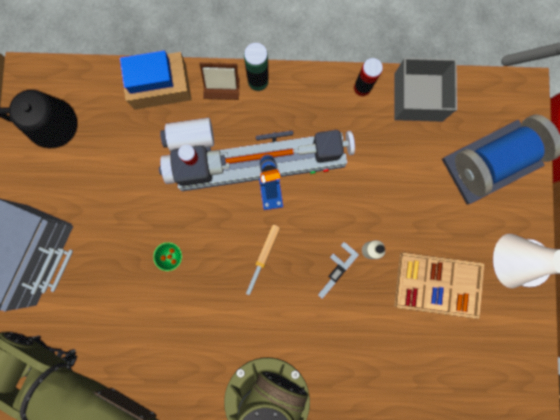

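The side view shows the handle at about (290,181), with the blue upright at (288,230). In the top view the handle is at about (270,176), and the blank runs from (225,157) to (293,151). Next I'll segment both views and zoom in.

Run:
```python
from h import *
out=[]
for n,(u0,u1,v0,v1) in (("side",(255,355,130,270)),("top",(210,310,130,215))):
    z=np.load(f"pics/{n}0.npz"); im,d,K,T=z["im"],z["d"],z["K"],z["T"]
    P=pts(d,K,T); hsv=cv2.cvtColor(im,cv2.COLOR_RGB2HSV)
    box=np.zeros(d.shape,bool); box[v0:v1,u0:u1]=1
    print(n)
    o=(cv2.inRange(hsv,(4,150,90),(24,255,255))>0)&box&(d>0)
    for nm,m in (("handle",o&(P[...,2]>.22)),("blank",o&(P[...,2]>.09)&(P[...,2]<.16)&(P[...,0]>.55)),("blue",(cv2.inRange(hsv,(100,120,40),(125,255,255))>0)&box&(d>0))):
        v,u=np.nonzero(m)
        if len(u)<5: print(nm,len(u)); continue
        Q=P[m]; c=Q.mean(0); w=np.linalg.svd(Q-c,full_matrices=False)[2][0]
        print(nm,len(u),"px",u.mean().round(1),v.mean().round(1),u.min(),u.max(),v.min(),v.max(),"c",c.round(4),"dir",w.round(3),"min",Q.min(0).round(3),"max",Q.max(0).round(3))
    out.append(cv2.resize(im[v0:v1,u0:u1],(400*1,int(400*(v1-v0)/(u1-u0))),interpolation=cv2.INTER_CUBIC))
h=max(o.shape[0] for o in out)
cv2.imwrite("pics/z0.png",np.hstack([cv2.copyMakeBorder(o,0,h-o.shape[0],0,0,0) for o in out])[:,:,::-1])
```

```text
side
handle 118 px 289.4 180.9 282 297 172 189 c [ 0.6088 -0.0058  0.2974] dir [ 0.476 -0.711 -0.517] min [ 0.594 -0.02   0.27 ] max [0.629 0.021 0.308]
blank 164 px 318.3 222.7 288 328 174 236 c [ 0.7019 -0.011   0.1177] dir [ 0.185 -0.982 -0.036] min [ 0.66  -0.057  0.106] max [0.719 0.181 0.146]
blue 745 px 319.0 181.2 267 354 130 256 c [0.7729 0.1842 0.1036] dir [-0.647 -0.747 -0.153] min [ 0.557 -0.032  0.013] max [0.938 0.412 0.239]
top
handle 165 px 271.0 174.5 261 280 169 180 c [0.6106 0.0054 0.2982] dir [ 0.435  0.574 -0.694] min [ 0.596 -0.017  0.263] max [0.628 0.03  0.311]
blank 317 px 258.4 155.9 226 292 149 181 c [0.6941 0.0443 0.119 ] dir [-0.174  0.985 -0.001] min [ 0.619 -0.05   0.11 ] max [0.716 0.135 0.148]
blue 536 px 270.4 189.5 260 281 157 208 c [0.6042 0.0079 0.0776] dir [-0.291 -0.052 -0.955] min [ 0.558 -0.024  0.012] max [0.674 0.04  0.281]
```

View pics/z0.png

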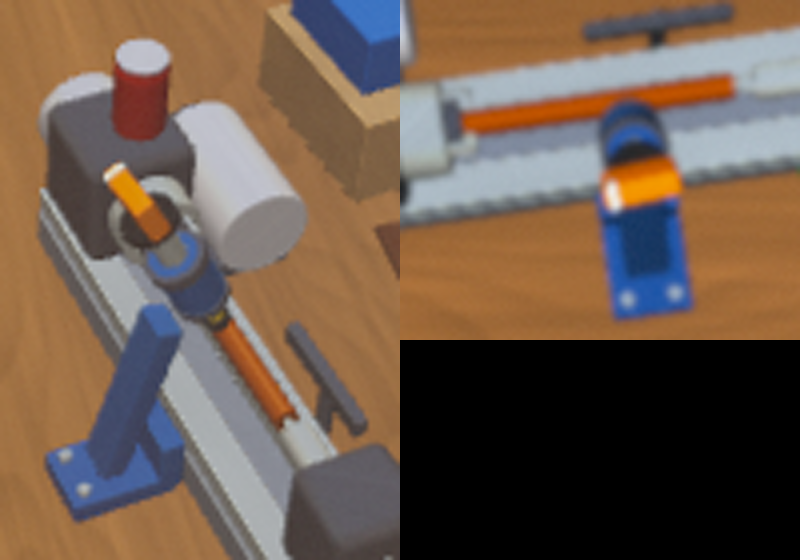

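The close-up shows the bar parallel to the bed, so it's locked. The bed is yawed about 10°, and the handle is near (0.61, 0, 0.29). I'll move to a pose behind the handle, along the leg's axis.

```bash
python3 -m pendant '{"rotation":[[0,0,-10.2],[0,0,-10.2],[0,0,-10.2],[0,0,-10.2],[0,0,-10.2],[0,0,-10.2],[1.57,-8.87,0],[1.57,-8.87,0],[1.57,-8.87,0],[0,0,0],[0,0,0],[0,0,0]],"travel":[[30,-44,16],[30,-44,16],[30,-44,16],[30,-44,16],[30,-44,16],[30,-44,16],[30,-44,16],[30,-44,16],[30,-44,16],[30,-44,16],[30,-44,16],[30,-44,16]],"hand":[70,70,70,70,70,70,70,70,70,70,70,70]}'
python3 - <<'E'
from h import *
s=ctrl.read_state(); print(s["q"].round(1),s["tool_rot"].round(3))
im,d,K,T=grab("wrist"); np.savez("pics/w1.npz",im=im,d=d,K=K,T=T)
cv2.imwrite("pics/w1.png",im[:,:,::-1]); print(T.round(3))
E
```

```text
t: 1.6
tcp_pos: [0.5403, -0.0099, 0.4238]
tool_rot: [[-0.169, 0.878, 0.448], [0.986, 0.15, 0.079], [0.002, 0.455, -0.891]]
ft_force: [0.9, 1.5, 2.0]
finger_gap: 0.0702
grip_force: 0.0
[ -8.8  -2.6  87.8   9.   69.3 -19.8] [[-0.169  0.878  0.448]
 [ 0.986  0.15   0.079]
 [ 0.002  0.455 -0.891]]
[[ 0.879  0.04   0.476  0.463]
 [ 0.15  -0.969 -0.195  0.047]
 [ 0.454  0.242 -0.858  0.551]
 [ 0.     0.     0.     1.   ]]
```

View pics/w1.png

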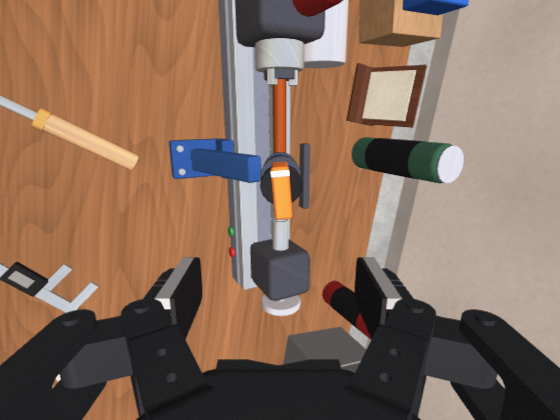

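The wrist view shows the bar end-on at about (282,190), slightly turned, with the blank at (280,120) and the tailstock below it. I'll measure the bar's top face and the blank with depth.

Run:
```python
from h import *
z=np.load("pics/w1.npz"); im,d,K,T=z["im"],z["d"],z["K"],z["T"]
P=pts(d,K,T); hsv=cv2.cvtColor(im,cv2.COLOR_RGB2HSV)
o=(cv2.inRange(hsv,(4,140,80),(26,255,255))>0)&(d>0)
o[:, :240]=0; o[:,320:]=0
B=P[o&(P[...,2]>.09)&(P[...,2]<.15)]
c=np.median(B,0); w=np.linalg.svd(B-B.mean(0),full_matrices=False)[2][0]; w*=np.sign(w[1]); print("blank",len(B),c.round(4),w.round(4),"zmax",np.percentile(B[:,2],[90,98]).round(4), "yaw",np.degrees(np.arctan2(-w[0],w[1])))
# blank axis line in xy
yaw=np.arctan2(-w[0],w[1]); ex=np.array([np.cos(yaw),np.sin(yaw),0]); ey=np.array([-np.sin(yaw),np.cos(yaw),0])
t=np.radians(27); az=-np.sin(t)*ex+np.cos(t)*np.array([0,0,1]); ax=np.cross(ey,az)
F=np.c_[ax,ey,az]
print("blank x range along ex",np.percentile(B@ex,[2,50,98]).round(4))
m=(cv2.inRange(hsv,(4,40,80),(30,255,255))>0)&(d>0); m[:,:240]=0;m[:,320:]=0
H=P[m&(P[...,2]>.23)]
q=H@F; print("handle n",len(H),"min",np.percentile(q,2,0).round(4),"max",np.percentile(q,98,0).round(4))
top=q[q[:,2]>np.percentile(q[:,2],97)-.008]
r=cv2.minAreaRect((top[:,:2]*1000).astype(np.float32)); print("top",len(top),r,"z",np.median(top[:,2]))
s=ctrl.read_state(); print("tcp in F",(s["tcp_pos"]@F).round(4)); print(F.round(4))
cb=np.median(B@ex); print("expected leg axis ax coord from blank (z=.11):", (cb*ex+.11*np.array([0,0,1]))@ax)
np.savez("F.npz",F=F)
```

```text
blank 895 [0.6824 0.0872 0.1179] [-0.1683  0.9857  0.0025] zmax [0.1195 0.1202] yaw 9.689970711263419
blank x range along ex [0.6805 0.6867 0.697 ]
handle n 960 min [ 0.6578 -0.1174 -0.0337] max [ 0.6756 -0.0716  0.1727]
top 862 ((664.4237060546875, -95.7475814819336), (19.689556121826172, 47.9909553527832), 4.859242916107178) z 0.0018900948146695377
tcp in F [ 0.6674 -0.105   0.1365]
[[ 0.8783 -0.1683 -0.4475]
 [ 0.15    0.9857 -0.0764]
 [ 0.454   0.      0.891 ]]
expected leg axis ax coord from blank (z=.11): 0.6618048107315208
```

```bash
python3 -m pendant '{"rotation":[[-2,-0.3,4.1],[0,0,0],[0,0,0],[0,0,0],[0,0,0],[0,0,0],[0,0,0],[0,0,0],[0,0,0]],"travel":[[-4.7,8.8,-1.6],[0,0,0],[12.3,2.1,-24.4],[12.3,2.1,-24.4],[12.3,2.1,-24.4],[12.3,2.1,-24.4],[12.3,2.1,-24.4],[12.3,2.1,-24.4],[0,0,0]],"hand":[60,60,50,50,50,50,50,50,50]}'
python3 - <<'E'
from h import *
s=ctrl.read_state(); F=np.load("F.npz")["F"]; print(s["q"].round(1),(s["tcp_pos"]@F).round(4))
im,d,K,T=grab("wrist"); im2,*_=grab("side")
cv2.imwrite("pics/w2.png",np.hstack([cv2.resize(im[60:360,150:430],(400,428)),cv2.resize(im2[130:237,255:355],(400,428))])[:,:,::-1])
E
```

```text
t: 2.78
tcp_pos: [0.6084, 0.0135, 0.2733]
tool_rot: [[-0.239, 0.864, 0.443], [0.971, 0.227, 0.081], [-0.031, 0.449, -0.893]]
ft_force: [-0.8, -0.2, 0.9]
finger_gap: 0.0502
grip_force: 0.0
[ -4.9  10.   93.8   8.8  50.5 -23.2] [ 0.6605 -0.0891 -0.0298]
```

View pics/w2.png

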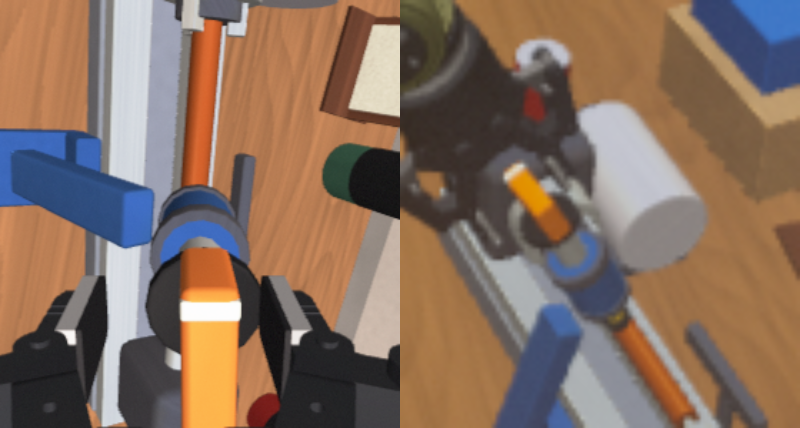

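The fingers straddle the bar, but the bar centre (pixel 210) is right of the finger midpoint (about 182). I'll correct that and re-measure.

```bash
python3 -m pendant '{"rotation":[[0,0,0],[0,0,0]],"travel":[[3.5,-6.1,2.9],[0,0,0]],"hand":[50,50]}'
cat > bar.py <<'E'
from h import *
F=np.load("F.npz")["F"]; s=ctrl.read_state(); print("t",s["t"],"tcpF",(s["tcp_pos"]@F).round(4),"fF",(s["ft_force"]@F).round(2),"mF",(s["moment"]@F).round(3),"grip",s["grip_force"],s["finger_gap"])
R=F.T@s["tool_rot"]; print("twist of tool",np.degrees(np.arctan2(-R[0,1],R[1,1])-np.pi/2).round(2) if 0 else np.degrees(np.arctan2(R[1,1],R[0,1])).round(2), "tilt err", R[:2,2].round(3))
im,d,K,T=grab("wrist"); np.savez("pics/wl.npz",im=im,d=d,K=K,T=T)
P=pts(d,K,T); hsv=cv2.cvtColor(im,cv2.COLOR_RGB2HSV); q=P@F
m=(cv2.inRange(hsv,(8,100,80),(26,255,255))>0)&(d>0)&(abs(q[...,0]-.664)<.03)&(abs(q[...,1]+.0957)<.04)&(P[...,2]>.2)
b=q[m]; print("bar n",len(b),np.percentile(b,[2,98],0).round(4).tolist())
tz=np.percentile(b[:,2],95); t=b[b[:,2]>tz-.005]; print("top z",np.median(t[:,2]).round(4),cv2.minAreaRect((t[:,:2]*1000).astype(np.float32)))
E
python3 bar.py
```

```text
t: 3.12
tcp_pos: [0.6126, 0.0065, 0.2795]
tool_rot: [[-0.239, 0.861, 0.448], [0.971, 0.228, 0.08], [-0.033, 0.454, -0.89]]
ft_force: [0.5, -0.5, -0.5]
finger_gap: 0.05
grip_force: 0.0
t 3.125 tcpF [ 0.6659 -0.0967 -0.0256] fF [ 0.1  -0.6  -0.66] mF [-0.033  0.192 -0.006] grip 0.0 0.049998067791902995
twist of tool 4.55 tilt err [0.001 0.003]
bar n 4561 [[0.657, -0.1169, -0.0287], [0.6784, -0.0715, 0.048]]
top z 0.0019 ((661.72265625, -96.79076385498047), (41.496883392333984, 50.939395904541016), 29.010326385498047)
```

```bash
python3 -m pendant '{"rotation":[[0,0,0],[0,0,0],[0,0,0],[0,0,0],[0,0,0],[0,0,0]],"travel":[[0,0,0],[0,0,0],[0,0,0],[0,0,0],[0,0,0],[0,0,0]],"hand":[30,20,10,10,10,10]}' 30; python3 bar.py
```

```text
t: 3.92
tcp_pos: [0.6138, 0.0075, 0.2801]
tool_rot: [[-0.239, 0.86, 0.451], [0.97, 0.228, 0.08], [-0.034, 0.457, -0.889]]
ft_force: [14.4, 4.3, 4.3]
finger_gap: 0.0154
grip_force: 33.2
t 3.925 tcpF [ 0.6674 -0.0959 -0.0257] fF [15.28  1.78 -2.93] mF [ 0.167 -1.739 -0.023] grip 33.24472099542618 0.015391881415527562
twist of tool 4.59 tilt err [0.005 0.003]
bar n 4323 [[0.6582, -0.1169, -0.0273], [0.6744, -0.0715, 0.004]]
top z 0.0023 ((661.5475463867188, -90.76466369628906), (48.21097946166992, 51.23860168457031), 59.05251693725586)
```

```bash
python3 -m pendant '{"rotation":[[0,0,0],[0,0,0],[-1.79,-0.31,3.56],[-3.58,-0.61,7.13],[-3.58,-0.61,7.13],[-1.79,-0.31,3.56],[0,0,0]],"travel":[[1.3,0.2,0.7],[0,0,0],[0,0,0],[0,0,0],[0,0,0],[0,0,0],[0,0,0]],"hand":[10,10,10,10,10,10,10]}' 50; python3 bar.py
```

```text
t: 4.85
tcp_pos: [0.6142, 0.0077, 0.2799]
tool_rot: [[-0.57, 0.689, 0.448], [0.793, 0.604, 0.08], [-0.216, 0.4, -0.891]]
ft_force: [5.6, 3.9, 3.8]
finger_gap: 0.0153
grip_force: 53.6
t 4.85 tcpF [ 0.6677 -0.0958 -0.026 ] fF [7.26 2.93 0.6 ] mF [ 0.196 -0.813  0.068] grip 53.606688380241394 0.0152520436543136
twist of tool 28.65 tilt err [0.001 0.003]
bar n 4370 [[0.6499, -0.1155, -0.0278], [0.6801, -0.0724, 0.0035]]
top z 0.002 ((672.0639038085938, -92.88374328613281), (28.58957290649414, 48.74535369873047), 28.02682876586914)
```

```bash
python3 -m pendant '{"rotation":[[-1.79,-0.31,3.56],[-3.58,-0.61,7.13],[-3.58,-0.61,7.13],[-3.58,-0.61,7.13],[-3.58,-0.61,7.13],[-1.79,-0.31,3.56],[0,0,0],[0,0,0]],"travel":[[0.6,0.4,0.3],[0,0,0],[0,0,0],[0,0,0],[0,0,0],[0,0,0],[0,0,0],[0,0,0]],"hand":[10,10,10,10,10,10,10,10]}' 50; python3 bar.py
```

```text
t: 5.9
tcp_pos: [0.6145, 0.0078, 0.2796]
tool_rot: [[-0.88, 0.165, 0.445], [0.222, 0.972, 0.077], [-0.42, 0.167, -0.892]]
ft_force: [5.3, 1.7, 3.2]
finger_gap: 0.015
grip_force: 53.6
t 5.9 tcpF [ 0.6678 -0.0957 -0.0264] fF [6.4  0.82 0.32] mF [ 0.059 -0.909  0.035] grip 53.60129177570343 0.01499844758830551
twist of tool 68.48 tilt err [-0.002  0.001]
bar n 4506 [[0.6426, -0.112, -0.0305], [0.6868, -0.0815, 0.0065]]
top z 0.0016 ((656.3853149414062, -102.00399780273438), (59.214576721191406, 48.53903579711914), 36.69480514526367)
```

The leg is unlocked: the torque is near zero and the tool twist is 68.5°. I'll turn a little further, then slide down and watch the axial force.

```bash
python3 -m pendant '{"rotation":[[-1.8,-0.3,3.56],[0,0,0],[0,0,0],[0,0,0],[0,0,0],[0,0,0],[0,0,0],[0,0,0]],"travel":[[0,0,0],[0,0,0],[1.34,0.23,-2.67],[1.34,0.23,-2.67],[1.34,0.23,-2.67],[1.34,0.23,-2.67],[1.34,0.23,-2.67],[1.34,0.23,-2.67]],"hand":[10,10,10,10,10,10,10,10]}' 50 >/dev/null; python3 bar.py; python3 -m pendant '{"rotation":[[0,0,0],[0,0,0]],"travel":[[0.67,0.12,-1.34],[0.67,0.12,-1.34]],"hand":[10,10]}' >/dev/null; python3 bar.py
```

```text
t 6.95 tcpF [ 0.6678 -0.0957 -0.0447] fF [7.18 1.17 0.91] mF [ 0.218 -1.06  -0.047] grip 53.626572489738464 0.015298436681104638
twist of tool 72.52 tilt err [-0.003  0.001]
bar n 4456 [[0.6424, -0.113, -0.0461], [0.6873, -0.0827, -0.0116]]
top z -0.0167 ((660.4468994140625, -112.86744689941406), (52.436607360839844, 47.595741271972656), 71.81910705566406)
t 7.25 tcpF [ 0.6678 -0.0957 -0.0476] fF [6.5  1.69 0.58] mF [ 0.13  -1.057  0.065] grip 53.523918986320496 0.01498925776897808
twist of tool 72.52 tilt err [-0.003  0.001]
bar n 4468 [[0.6425, -0.1139, -0.0489], [0.6871, -0.0827, -0.0136]]
top z -0.0197 ((661.7669677734375, -112.62470245361328), (52.450069427490234, 48.22745132446289), 75.54352569580078)
```

```bash
cat > ax.py <<'E'
import numpy as np
from workcell import ctrl
F=np.load("F.npz")["F"]; s=ctrl.read_state(); print("t %.2f"%s["t"],"z mm %.2f"%((s["tcp_pos"]@F)[2]*1e3),"fF",(s["ft_force"]@F).round(2),"mz %.3f"%(s["moment"]@F)[2])
E
python3 -m pendant '{"rotation":[[0,0,0],[0,0,0],[0,0,0]],"travel":[[0.45,0.08,-0.89],[0.45,0.08,-0.89],[0,0,0]],"hand":[10,10,10]}'>/dev/null; python3 ax.py
python3 -m pendant '{"rotation":[[0,0,0],[0,0,0],[0,0,0]],"travel":[[0.45,0.08,-0.89],[0.45,0.08,-0.89],[0,0,0]],"hand":[10,10,10]}'>/dev/null; python3 ax.py
python3 -m pendant '{"rotation":[[0,0,0],[0,0,0],[0,0,0]],"travel":[[0.45,0.08,-0.89],[0.45,0.08,-0.89],[0,0,0]],"hand":[10,10,10]}'>/dev/null; python3 ax.py
python3 - <<'E'
from h import *
im,*_=grab("side"); im2,*_=grab("top")
cv2.imwrite("pics/s3.png",np.hstack([cv2.resize(im[170:235,280:340],(480,520),interpolation=cv2.INTER_CUBIC)])[:,:,::-1])
E
```

```text
t 7.67 z mm -49.75 fF [ 7.34  0.52 -0.01] mz -0.035
t 8.05 z mm -51.75 fF [ 6.67  1.39 -1.36] mz 0.042
t 8.43 z mm -53.75 fF [ 7.12  1.68 -0.67] mz -0.001
```

View pics/s3.png

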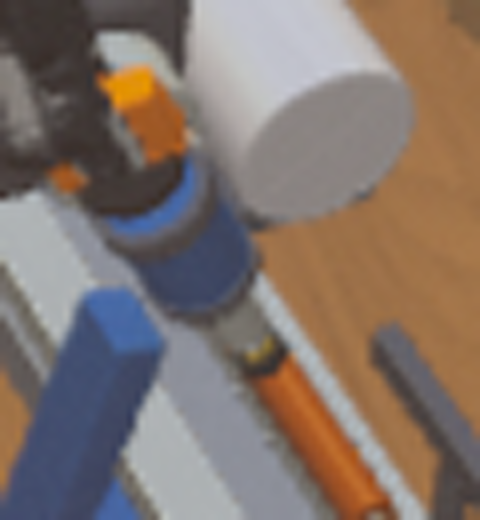

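The pad is just above the blank at about (265,360) in the crop, with the yellow nose showing, and the force hasn't risen yet. I'll continue in 1 mm steps.

```bash
python3 -m pendant '{"rotation":[[0,0,0],[0,0,0]],"travel":[[0.45,0.08,-0.89],[0,0,0]],"hand":[10,10]}'>/dev/null; python3 ax.py
python3 -m pendant '{"rotation":[[0,0,0],[0,0,0]],"travel":[[0.45,0.08,-0.89],[0,0,0]],"hand":[10,10]}'>/dev/null; python3 ax.py
python3 -m pendant '{"rotation":[[0,0,0],[0,0,0]],"travel":[[0.45,0.08,-0.89],[0,0,0]],"hand":[10,10]}'>/dev/null; python3 ax.py
python3 -m pendant '{"rotation":[[0,0,0],[0,0,0]],"travel":[[0.45,0.08,-0.89],[0,0,0]],"hand":[10,10]}'>/dev/null; python3 ax.py
python3 -m pendant '{"rotation":[[0,0,0]],"travel":[[0,0,0]],"hand":[10]}'>/dev/null; python3 ax.py
```

```text
t 8.78 z mm -54.74 fF [ 7.28  0.63 -0.52] mz -0.040
t 9.03 z mm -55.68 fF [5.75 1.45 0.3 ] mz -0.007
t 9.28 z mm -56.61 fF [6.79 1.56 2.02] mz -0.025
t 9.53 z mm -57.50 fF [6.76 1.33 2.78] mz 0.043
t 9.65 z mm -57.53 fF [6.37 0.64 1.73] mz 0.022
```

```bash
python3 -m pendant '{"rotation":[[0,0,0],[0,0,0]],"travel":[[0.45,0.08,-0.89],[0,0,0]],"hand":[10,10]}'>/dev/null; python3 ax.py
python3 -m pendant '{"rotation":[[0,0,0],[0,0,0]],"travel":[[0.45,0.08,-0.89],[0,0,0]],"hand":[10,10]}'>/dev/null; python3 ax.py
python3 -m pendant '{"rotation":[[0,0,0],[0,0,0]],"travel":[[0.22,0.04,-0.45],[0,0,0]],"hand":[10,10]}'>/dev/null; python3 ax.py
for i in 1 2 3; do python3 -m pendant '{"rotation":[[0,0,0]],"travel":[[0,0,0]],"hand":[10]}'>/dev/null; python3 ax.py; done; python3 bar.py
```

```text
t 9.90 z mm -58.47 fF [5.76 2.34 3.36] mz -0.029
t 10.15 z mm -59.34 fF [5.38 2.04 4.46] mz -0.038
t 10.40 z mm -59.75 fF [4.69 2.17 5.37] mz -0.007
t 10.53 z mm -59.77 fF [5.08 2.6  5.7 ] mz -0.019
t 10.65 z mm -59.76 fF [5.4  1.24 5.88] mz 0.035
t 10.78 z mm -59.75 fF [6.99 1.67 5.73] mz 0.018
t 10.775 tcpF [ 0.6679 -0.0957 -0.0597] fF [6.99 1.67 5.73] mF [ 0.224 -0.75   0.018] grip 54.27029550075531 0.01499137978577381
twist of tool 72.53 tilt err [-0.002  0.001]
bar n 4472 [[0.6424, -0.114, -0.0618], [0.6871, -0.0826, -0.0248]]
top z -0.0318 ((665.8456420898438, -108.9005355834961), (53.144229888916016, 48.08981704711914), 88.97982025146484)
```

The force rise of about 6 N and 4.7 mm of travel since contact both put the nose about half in. I'll twist back to lock.

```bash
python3 -m pendant '{"rotation":[[1.79,0.31,-3.56],[3.58,0.61,-7.13],[3.58,0.61,-7.13],[3.58,0.61,-7.13],[3.58,0.61,-7.13],[3.58,0.61,-7.13],[3.58,0.61,-7.13],[3.58,0.61,-7.13],[1.79,0.31,-3.56],[0,0,0],[0,0,0]],"travel":[[0,0,0],[0,0,0],[0,0,0],[0,0,0],[0,0,0],[0,0,0],[0,0,0],[0,0,0],[0,0,0],[0,0,0],[0,0,0]],"hand":[10,10,10,10,10,10,10,10,10,10,10]}' 60 >/dev/null; python3 bar.py
python3 -m pendant '{"rotation":[[1.79,0.31,-3.56],[1.79,0.31,-3.56],[0,0,0],[0,0,0]],"travel":[[0,0,0],[0,0,0],[0,0,0],[0,0,0]],"hand":[10,10,10,10]}' >/dev/null; python3 bar.py
```

```text
t 12.2 tcpF [ 0.6679 -0.0958 -0.0598] fF [7.27 0.49 6.06] mF [ 0.105 -0.508 -0.072] grip 59.09538745880127 0.015096415589053237
twist of tool 8.52 tilt err [0.    0.003]
bar n 4441 [[0.6569, -0.1168, -0.0621], [0.6759, -0.0713, -0.0275]]
top z -0.0317 ((669.5029907226562, -89.70150756835938), (49.11602783203125, 50.05213928222656), 42.80738067626953)
t 12.75 tcpF [ 0.6678 -0.0958 -0.0598] fF [6.8  1.44 5.45] mF [ 0.149 -0.529 -0.073] grip 59.07473087310791 0.015048525879305
twist of tool 0.53 tilt err [0.001 0.004]
bar n 4422 [[0.659, -0.117, -0.0617], [0.6741, -0.0714, -0.0297]]
top z -0.0317 ((668.1148071289062, -90.03205871582031), (48.35594940185547, 50.86750793457031), 38.558799743652344)
```

```bash
python3 -m pendant '{"rotation":[[0.9,0.15,-1.78],[0,0,0]],"travel":[[0,0,0],[0,0,0]],"hand":[10,10]}' >/dev/null; python3 ax.py
python3 -m pendant '{"rotation":[[0.9,0.15,-1.78],[0,0,0]],"travel":[[0,0,0],[0,0,0]],"hand":[10,10]}' >/dev/null; python3 ax.py
python3 -m pendant '{"rotation":[[0.9,0.15,-1.78],[0,0,0]],"travel":[[0,0,0],[0,0,0]],"hand":[10,10]}' >/dev/null; python3 bar.py
```

```text
t 13.05 z mm -59.74 fF [6.4  1.26 5.44] mz 1.411
t 13.30 z mm -59.75 fF [6.28 3.37 6.48] mz 0.916
t 13.55 tcpF [ 0.6679 -0.0952 -0.0597] fF [5.38 5.75 7.35] mF [ 0.903 -0.605  1.905] grip 102.25816201418638 0.015030058385906911
twist of tool -5.3 tilt err [0.001 0.004]
bar n 4280 [[0.6592, -0.1169, -0.0614], [0.6743, -0.0714, -0.0282]]
top z -0.0317 ((666.7869873046875, -90.52592468261719), (43.199466705322266, 53.690250396728516), 33.54795455932617)
```

The stop is reached: the torque rose sharply and the bar now reads parallel to the bed. I'll open in place and back off along the leg's axis.

```bash
python3 -m pendant '{"rotation":[[0,0,0],[0,0,0],[0,0,0],[0,0,0],[0,0,0],[0,0,0],[0,0,0],[0,0,0],[0,0,0],[0,0,0],[0,0,0],[0,0,0]],"travel":[[0,0,0],[0,0,0],[0,0,0],[0,0,0],[-4.5,-0.8,8.9],[-9,-1.5,17.8],[-9,-1.5,17.8],[-13.5,-2.3,26.7],[-13.5,-2.3,26.7],[-13.5,-2.3,26.7],[-13.5,-2.3,26.7],[0,0,0]],"hand":[30,50,50,50,50,50,50,50,50,50,50,50]}'
python3 - <<'E'
from h import *
F=np.load("F.npz")["F"]
im,d,K,T=grab("wrist"); P=pts(d,K,T);q=P@F;hsv=cv2.cvtColor(im,cv2.COLOR_RGB2HSV)
m=(cv2.inRange(hsv,(4,40,80),(30,255,255))>0)&(d>0)&(abs(q[...,0]-.664)<.03)&(abs(q[...,1]+.0957)<.04)&(P[...,2]>.2)
t=q[m]; t=t[abs(t[:,2]-np.median(t[:,2]))<.006]; r=cv2.minAreaRect((t[:,:2]*1000).astype(np.float32)); print(len(t),np.median(t[:,2]),r)
im2,*_=grab("side"); im3,*_=grab("top")
cv2.imwrite("pics/f.png",np.hstack([cv2.resize(im[80:300,170:390],(400,400)),cv2.resize(im2[160:240,270:350],(400,400),interpolation=cv2.INTER_CUBIC)])[:,:,::-1])
E
```

```text
t: 15.1
tcp_pos: [0.552, -0.0029, 0.4044]
tool_rot: [[-0.086, 0.888, 0.452], [0.995, 0.056, 0.08], [0.045, 0.457, -0.889]]
ft_force: [-0.0, 0.5, -0.7]
finger_gap: 0.0498
grip_force: 0.0
774 -0.031164868139122212 ((666.2661743164062, -95.2649917602539), (15.909638404846191, 47.740360260009766), 0.7998375296592712)
```

View pics/f.png

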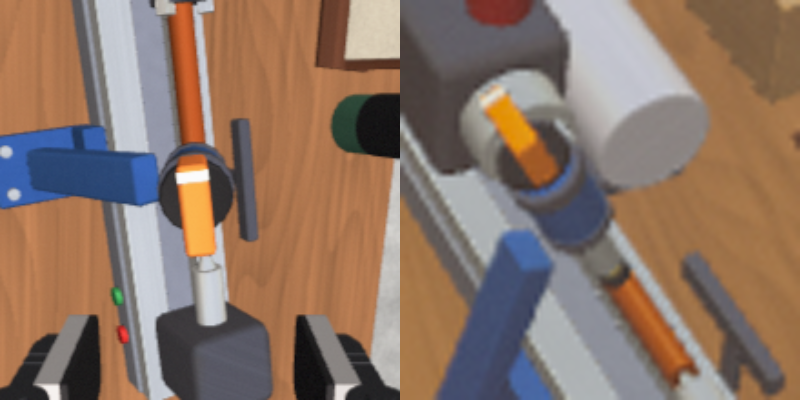

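The bar lies parallel to the bed (0.8°), the leg is at the same height as before release, the pad sits on the blank with less yellow showing, and the gripper is clear.

```bash
python3 -c "
from workcell import ctrl
print(ctrl.job_done())"
```

```text
the job is handed in; nothing more can be done
None
```

The leg is unlocked, slid down and locked again, with the pad on the blank and the spring nose in by about 5 mm (estimated from a 6 N force rise and 4.7 mm of travel). The gripper let go and backed clear, and the job was handed in at about 15 s; no verdict came back.

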